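# Put the stage spanner away in its keyed ring

### The job

Lift the stage spanner out of the white bench block and put it away in the ring on the front of the cream control box: lower it handle first through the ring, turn it under light pressure until its square neck finds the square guide hidden below the rim, and ease it down, keeping hold of it, until its collar lies fully home on the ring; then let go. Be gentle: do not force it or let it drop, and leave the bottle, the dishes and the slide box where they are.

Things in the scene. Friction and masses are not known exactly. Their poses are not given: they have to be found in the camera images.
- spanner: Steel spanner (0.12-0.24 kg) standing handle down in the block. Origin: centre of the underside of its round collar, 44 mm across, 5 mm thick; z up the tool. Flat head 32 mm wide (x), 12 mm thick (y), from 5 to 35 mm above the origin; two prongs reach 45 mm. Below the collar a square neck, then a round handle 12 mm in diameter, 18 to 84 mm below the origin.
- head_grip (a point): Where to hold the spanner: middle of its flat head, 27 mm above its origin; fingers close along y on the 12 mm thickness.
- neck_foot (a point): Foot of the spanner's square neck, 18 mm below its origin. The neck is 22 mm square, sides along the spanner's x and y, its lowest 1.5 mm tapered to 19 mm square. Any quarter turn fits. Out of line with the guide it stops with the collar 11 mm over the rim; close to line and centre it sinks 1 to 2 mm deeper, then drops in. A press of 3 to 8 N is enough.
- spanner_tip (a point): Free end of the spanner's handle, 84 mm below the spanner's origin on its axis.
- block: White plastic bench block, fixed, 70 x 70 mm, 90 mm high; origin at the centre of its underside. A round hole, 14.5 mm in diameter and 78 mm deep, holds the spanner's handle; the foot of the neck rests on the block's top (spanner's origin 18 mm above it). Lift the spanner straight up by 70 mm to clear it.
- holder: Cream control box with the spanner's ring on its robot side, fixed. Origin: on the table straight under the ring's centre; x points from ring to box, z up. Box: x 50 to 150 mm, 130 mm wide (y), top with flat knobs no higher than 99 mm. A bracket carries the ring, outside diameter 60 mm, rim 105 mm above the table.
- ring_top (a point): Centre of the ring's mouth at the height of its rim, 105 mm above the table, axes as the holder's. The rim's round hole is 34 mm in diameter and 6 mm deep. The spanner's origin comes here when it is home, with the handle hanging free below.
- guide_top (a point): On the ring's axis, 7 mm under the rim: top of a steel guide 10 mm thick with a square hole 24 mm wide. Its angle differs each time and is not measured (this point's axes are the holder's): the hole is turned 0.15 to 1.42 rad counter-clockwise, seen from above, from the holder's x and y. It does not turn with the tool.
- bottle: Amber bottle, 42 mm in diameter, 85 mm high, loose; origin at the centre of its underside. Bystander.
- dishes: Low stack of clear culture dishes, 62 mm in diameter, 24 mm high, loose; origin at the centre of its underside. Bystander.
- slide_box: Grey slide box 40 x 65 x 30 mm, loose; origin at the centre of its underside. Bystander.
Not all that is in view belongs to the job. Of the things that look like the spanner, the smaller one is meant. Several things look just like the block: the one meant starts farthest from the robot's base.

How it is judged:
On the way, in this order (a step that is already met when the one before it is completed fails the run):
1. the spanner is lifted out of the block: its origin at least 60 mm higher over the block than at the start (z of spanner in the frame of block above 0.168 m), for 0.1 s.
2. the handle is down through the ring: its end at least 40 mm under the rim and within 15 mm of the ring's axis (z of spanner_tip in the frame of ring_top below -0.04 m and horizontal distance between spanner_tip and ring_top below 0.015 m), for 0.1 s.
At the end, for the whole second after the job is handed in: The spanner hangs upright in the ring, handle down (within 0.06 rad), its collar on the rim (origin within 2.5 mm of the rim's height and 4 mm of the ring's axis), at rest and released (z of spanner in the frame of ring_top between -0.0025 and 0.0025 m and horizontal distance between spanner and ring_top below 0.004 m and angle between spanner's own z axis and vertical below 0.06 rad and linear speed of spanner below 0.01 m/s); the robot touches nothing.
It fails at once if the spanner presses on the ring or its guide with more than 60 N (contact force between spanner and holder above 60 N).
It fails at once if the spanner is let fall: moving faster than 0.35 m/s while the fingers do not touch it (contact force between the fingers and spanner below 0.1 N and linear speed of spanner above 0.35 m/s).
It fails at once if a bystander is moved by more than 20 mm (distance of any of bottle, dishes, slide_box from where it was at the start of the episode above 0.02 m).
It also fails if it takes over 72 s, if anything falls off the work surface, if the arm or the gripper's body presses on something with over 40 N, if the wrist force passes 120 N, or if a joint passes its speed limit or range.

### The arm

A 7-joint arm with a two-finger parallel gripper is mounted at the origin on the work surface. World frame = base frame: x ahead of the robot, y to its left, z up, the work surface at z = 0. Lengths are in m, angles in rad, forces in N, time in s.
With the tool pointing down it reaches from about 0.4 to 0.875 m from the base axis. Payload 19.3 kg.
Tool frame: the origin (TCP) lies midway between the tips of the shut fingers; the grasp point (between the pads) lies 19 mm behind it (bot.pinch_z is the distance from the TCP to the grasp point, in m); z points along the fingers, y is the direction in which the jaws open and shut (so a half turn about z gives the same grasp; the last joint's range is limited). The gripper opens to 85 mm and grips with 20 to 120 N. Pads are 22 mm wide; open, the fingers measure 114 mm over their backs; the gripper's body (76 mm by 85 mm) begins 54 mm behind the grasp point. The pads swing forward as they close: fully open they stand 13 mm farther back than shut.
Start: joints at [-1.26, 0.521, -0.036, 1.599, 0.021, 1.021, -0.113], TCP at [0.232, 0.58, 0.231] pointing down, gripper open.
Joint ranges: [-2.91, 2.91], [-0.3, 2.13], [-1.5, 1.42], [0.17, 2.43], [-1.26, 4.41], [0.16, 1.93], [-2.52, 2.52]. Speed limits (rad/s): [1.89, 1.89, 2.39, 2.39, 3.01, 3.01, 3.01].

### API

Orientations are given as [roll, pitch, yaw] about the fixed x, y, z axes, in that order (R = Rz(yaw) Ry(pitch) Rx(roll)).
In Python, from workcell import bot gives the robot as it stands. The module is installed in compiled form; this text tells all that it offers.
- The arm moves only by the tool move_arm, never from a script. Its argument "moves" is text: rows parted by semicolons, each of 4 numbers parted by spaces: the shift along the tool's x, y, z in mm, then the turn about the tool's z in rad. In form: dx dy dz yaw; .... A call has exactly 10 rows; each row is the pose to reach, as a shift and turn from the pose commanded when the call began, along the tool's axes at that moment; what a row does not reach only later rows make up. A row lasts 1/12 s, in which the tool goes at most 41.7 mm and 7.16 degrees, less where a joint would pass 70% of its speed; a pose out of reach is approached as far as the arm can. A call with a gripper value outside its range is refused whole. "grip" is the opening, from 0 (shut) to 1 (fully open), set as the call begins (left out, the last holds). The fingers move at their own pace and stop on an object; "grip_force" is the grip in N (left out, the last holds). Time passes only in rows, so rows that repeat a pose let the fingers close, or fill a call up. It gives the time, the measured TCP pose, the force and the opening at its end, in the units of the state.
- bot.observe(): the state, without advancing time (a new reading comes with each control period).
- bot.grab_frame(name): name is "scene" or "top"; returns a dict with "frame" (400x640x3 uint8, red, green, blue), "z_map" (400x640 float32, m along the optical axis (not along the pixel's ray), 0 where there is no reading), "K" (3x3 intrinsics, pixels), "dist" ([k1, k2, p1, p2, k3] as OpenCV has them; the pictures are not rectified), "eye" and "attitude" of the camera in the world. Camera axes: x right, y up, looking along -z (the intrinsics and any distortion apply to the point x, -y, -z); pixel columns grow to the right and rows downward; lengths in m; the calibration is good to about 2 mm. A picture is of the moment at which its call begins.
- bot.job_done(): hands the job in, once; it reports no verdict.
Trained networks look in a picture, given as the dict that the camera call returned (one of the last four; its "shot" number tells which), for a name from the list of things; names that differ only in an ending like _2 or _b are one class to them, and where a whole thing is asked for, a point or a joint stands for the part that bears it (a point fixed in the world has none). Each returns a list of dicts, best first, with "conf" (0 to 1); they miss things now and then, are a little off and sometimes report something else, mostly with a low value. They report only what shows in the picture. A call takes as long as a camera call. They do not tell look-alikes from the thing itself.
- bot.search_frame(picture, label): "at" ([column, row] in pixels, amid what is visible of it).
- bot.pinpoint(picture, label): "at" ([column, row] in pixels: a listed point, or the origin of a listed thing).
The state is a dict: "clock": time; "qpos": joint angles; "qd": joint speeds; "joint_efforts": joint torques, N m; "position": TCP position; "tool_rot": TCP orientation; "force": force on the tool from outside, world axes, zero at the start; "moment": the same for the moment, N m; "grip_width": finger opening in m.
Only numpy, scipy, OpenCV 4.12 (cv2) and the standard library are available. Lean on these libraries where they do the work, as an engineer would, in place of code of your own. Each camera call takes 0.05 s, during which the arm holds its last target. There are 200 camera calls.

## Working session

There is one attempt and no reset: what is moved stays moved. The work goes in short steps, Python scripts to look and compute and a tool call to move; the robot and the scene stay as the last step left them, time stands still between calls to the robot, and variables do not carry over. Pictures are saved under pics/ and viewed, about 8 in all and at most 12, crops included, and the job is handed in when it is done.

Besides the shell and the picture viewer there is one more tool, called after ">>>" by a JSON object that holds its "fn" and its "kwargs", one argument or row to a line. move_arm: Moves the arm, as the interface text tells. Its arguments: {"type":"object","properties":{"moves":{"type":"string"},"grip":{"type":"number"},"grip_force":{"type":"number"}},"required":["moves"]}

```bash
mkdir -p pics
cat > h.py <<'E'
import numpy as np, cv2
from scipy.spatial.transform import Rotation as R
from workcell import bot
def att(p):
    a=np.array(p["attitude"],float)
    return a if a.shape==(3,3) else (R.from_euler('xyz',a).as_matrix() if a.size==3 else R.from_quat(a).as_matrix())
def ray(p,uv):
    q=cv2.undistortPoints(np.array([[uv]],float),np.array(p["K"]),np.array(p["dist"]))[0,0]
    return att(p)@np.array([q[0],-q[1],-1.])
def at_z(p,uv,z):
    d=ray(p,uv);e=np.array(p["eye"]);return e+d*(z-e[2])/d[2]
def at_depth(p,uv):
    u,v=int(round(uv[0])),int(round(uv[1]))
    return np.array(p["eye"])+ray(p,uv)*p["z_map"][v,u]
def proj(p,X):
    c=att(p).T@(np.array(X)-np.array(p["eye"]));c=c*[1,-1,-1]
    return cv2.projectPoints(c.reshape(1,3),np.zeros(3),np.zeros(3),np.array(p["K"]),np.array(p["dist"]))[0].ravel()
def save(p,n): cv2.imwrite("pics/"+n,p["frame"][:,:,::-1])
E
python3 - <<'E'
from h import *
np.set_printoptions(precision=3,suppress=True)
for n in ("scene","top"):
    p=bot.grab_frame(n); save(p,n+"0.png"); print(n,p["eye"],p["attitude"],p["K"][0][0])
    for l in ("spanner","head_grip","block","holder","ring_top","bottle","dishes","slide_box"):
        for d in bot.pinpoint(p,l)[:5]:
            print(l,np.array(d["at"]),round(d["conf"],2),at_depth(p,d["at"]))
o=bot.observe();print(o)
E
```

```text
scene [ 1.192 -0.29   0.873] [0.754 0.001 1.189] 503.0156262581127
spanner [247.5 215.8] 0.87 [ 0.541 -0.177  0.131]
spanner [197.1 231.5] 0.75 [ 0.538 -0.277  0.125]
head_grip [249.6 211.4] 0.64 [ 0.544 -0.172  0.146]
block [260.2 200.5] 0.97 [ 0.431 -0.124  0.044]
block [250.6 249.9] 0.86 [ 0.563 -0.185  0.054]
holder [405.  197.9] 0.58 [0.581 0.156 0.09 ]
ring_top [412.7 166.5] 0.85 [0.509 0.214 0.098]
bottle [341.2 258.7] 0.69 [ 0.639 -0.016  0.034]
dishes [328.5 229. ] 0.69 [ 1.192 -0.29   0.873]
slide_box [323.5 198.4] 0.96 [0.458 0.019 0.021]
top [ 0.442 -0.005  0.838] [ 0.136 -0.024 -1.57 ] 385.24154325759986
spanner [456.4 201.7] 0.93 [ 0.527 -0.263  0.158]
spanner [402.3 205.6] 0.64 [ 0.522 -0.168  0.143]
head_grip [460.7 200.2] 0.9 [ 0.531 -0.272  0.155]
head_grip [405.1 203. ] 0.89 [ 0.527 -0.173  0.141]
block [391.  210.7] 0.73 [ 0.518 -0.157  0.089]
block [362.6 273. ] 0.58 [ 0.398 -0.1    0.089]
block [402.3 206.3] 0.36 [ 0.521 -0.168  0.142]
holder [215.9 218. ] 0.88 [0.501 0.181 0.103]
holder [401.7 202.7] 0.51 [ 0.527 -0.167  0.143]
ring_top [204.8 209.5] 0.82 [0.528 0.232 0.   ]
bottle [311.5 169.7] 0.95 [ 0.607 -0.001  0.052]
bottle [201.6 212.4] 0.75 [0.522 0.238 0.002]
dishes [308.2 206.6] 0.78 [0.533 0.006 0.024]
slide_box [299.5 251.8] 0.86 [0.438 0.023 0.032]
{'clock': 0.9, 'qpos': array([-1.26 ,  0.521, -0.036,  1.6  ,  0.021,  1.021, -0.113]), 'qd': array([-0.   ,  0.   , -0.002, -0.003,  0.001, -0.001, -0.001]), 'joint_efforts': array([  0.003, -92.682,   1.98 , -37.024,   0.018,   0.002,   0.   ]), 'position': array([0.232, 0.58 , 0.231]), 'tool_rot': array([-3.142,  0.   ,  2.761]), 'force': array([-1.139, -0.702,  0.462]), 'moment': array([ 0.002,  0.046, -0.023]), 'grip_width': 0.08534160751925515}
```

Run:
```python
import cv2,numpy as np
a=cv2.imread("pics/scene0.png")[140:320,150:470];b=cv2.imread("pics/top0.png")[130:310,160:500]
a=cv2.resize(a,None,fx=2.5,fy=2.5,interpolation=3)[:, :800]
b=cv2.resize(b,None,fx=2.35,fy=2.35,interpolation=3)
cv2.imwrite("pics/a.png",a);cv2.imwrite("pics/b.png",b)
```

```text
(no output)
```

View pics/a.png

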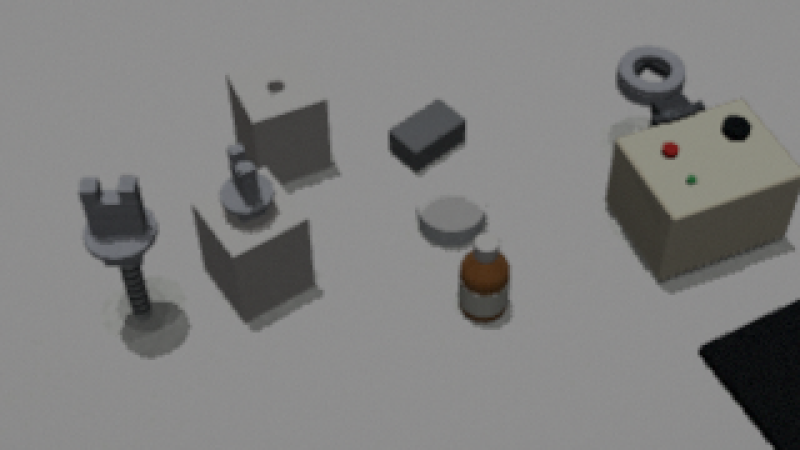

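View pics/b.png

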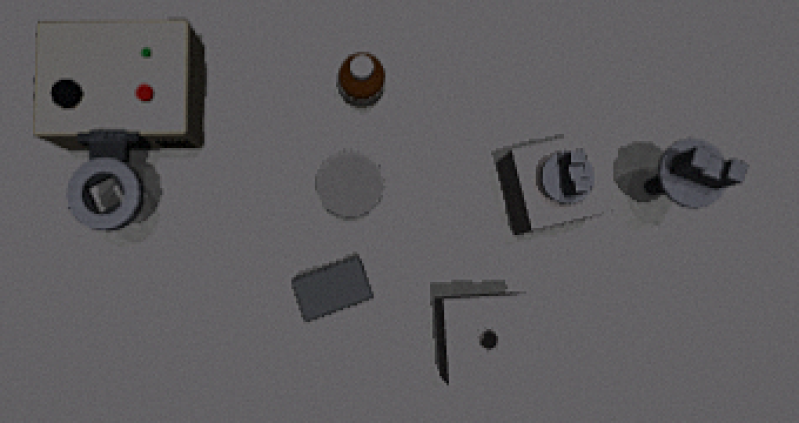

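Top picture: two spanner-like things, at (402,205) in a white block and at (456,202) on a spring stand. The first is the smaller and stands in a block, so it is the one meant. Blocks are at (391,211), farther from the base and holding the spanner, and at (362,273), nearer and empty, so the first is meant. The ring is at about (205,211), with the turned square guide visible inside it. I'll confirm with an enlarged crop and measure the poses from depth.

Run:
```python
from h import *
np.set_printoptions(precision=4,suppress=True)
def cloud(p):
    v,u=np.mgrid[0:400,0:640]; uv=np.stack([u,v],-1).reshape(-1,1,2).astype(float)
    q=cv2.undistortPoints(uv,np.array(p["K"]),np.array(p["dist"]))[:,0]
    d=np.c_[q[:,0],-q[:,1],-np.ones(len(q))]@att(p).T
    z=p["z_map"].reshape(-1); X=np.array(p["eye"])+d*z[:,None]; X[z==0]=np.nan; return X
for n in ("top","scene"):
    p=bot.grab_frame(n); X=cloud(p)
    def sel(c,r,lo,hi): 
        with np.errstate(invalid='ignore'): return X[(np.hypot(*(X[:,:2]-c).T)<r)&(X[:,2]>lo)&(X[:,2]<hi)]
    S=(0.527,-0.168)
    for nm,lo,hi in (("collar",.107,.119),("head",.122,.160),("headtop",.14,.16)):
        P=sel(S,.045,lo,hi)
        if len(P)<4: print(n,nm,len(P));continue
        c,s,a=cv2.minAreaRect((P[:,:2]*1000).astype(np.float32)); print(n,nm,len(P),"mean",P.mean(0),"rect",c,s,a)
        if nm!="collar":
            w,V=np.linalg.eigh(np.cov(P[:,:2].T)); print("  axis",np.arctan2(V[1,1],V[0,1]))
    P=sel((.51,.21),.05,.097,.112); (c,r)=cv2.minEnclosingCircle((P[:,:2]*1000).astype(np.float32)); print(n,"ring",len(P),P.mean(0),c,r)
    # block top rect, box top rect
    P=sel((.52,-.165),.055,.084,.096); print(n,"block",len(P),cv2.minAreaRect((P[:,:2]*1000).astype(np.float32)),np.median(P[:,2]))
    P=sel((.61,.21),.09,.08,.097); P=P[P[:,0]>.545];print(n,"box",len(P),cv2.minAreaRect((P[:,:2]*1000).astype(np.float32)),np.median(P[:,2]))
    if n=="top":
        f=p["frame"][:,:,::-1]
        A=cv2.resize(f[180:236,176:232],(560,560),interpolation=2); B=cv2.resize(f[184:230,374:430],(240,197),interpolation=2)
        A=cv2.convertScaleAbs(A,alpha=1.8); B=cv2.convertScaleAbs(B,alpha=1.8)
        B=cv2.copyMakeBorder(B,0,560-197,0,0,0); cv2.imwrite("pics/c.png",np.hstack([A,B]))
    print(proj(p,(.512,.212,.105)))
```

```text
top collar 232 mean [ 0.5251 -0.1678  0.1126] rect (525.8643188476562, -171.95574951171875) (43.07195281982422, 40.131591796875) 64.19432830810547
top head 177 mean [ 0.5264 -0.1709  0.1447] rect (526.943359375, -172.44796752929688) (31.545291900634766, 12.671504974365234) 6.025118827819824
  axis -3.0101125074542194
top headtop 134 mean [ 0.5269 -0.1719  0.1488] rect (526.8626098632812, -172.52037048339844) (31.37187957763672, 12.225778579711914) 4.1915435791015625
  axis -3.008690989051503
top ring 581 [0.5136 0.2046 0.1036] (519.6128540039062, 205.4951629638672) 35.88676834106445
top block 847 ((527.3253173828125, -172.89602661132812), (70.1055908203125, 71.17102813720703), 13.195731163024902) 0.0893770721142606
top box 3265 ((603.2484741210938, 206.47174072265625), (116.4092025756836, 130.6550750732422), 0.25239235162734985) 0.09037899641225466
[199.3771 212.3279]
scene collar 213 mean [ 0.5321 -0.1756  0.1121] rect (529.4326171875, -174.25384521484375) (42.60419464111328, 40.04991149902344) 83.11410522460938
scene head 172 mean [ 0.531  -0.1748  0.1429] rect (527.1724243164062, -174.14935302734375) (34.687400817871094, 12.720054626464844) 7.4683709144592285
  axis -2.990697356305523
scene headtop 113 mean [ 0.5289 -0.1743  0.1488] rect (527.3572387695312, -174.19259643554688) (34.632118225097656, 11.764796257019043) 5.0107598304748535
  axis -3.029466415428426
scene ring 351 [0.5162 0.2023 0.1029] (522.1290893554688, 204.45901489257812) 38.064971923828125
scene block 673 ((527.1434936523438, -173.880615234375), (73.52351379394531, 70.42326354980469), 12.765366554260254) 0.08896088511483613
scene box 2380 ((605.0678100585938, 204.57000732421875), (119.42178344726562, 132.91165161132812), 0.9651776552200317) 0.08977796559516976
[413.0986 165.4914]
```

View pics/c.png

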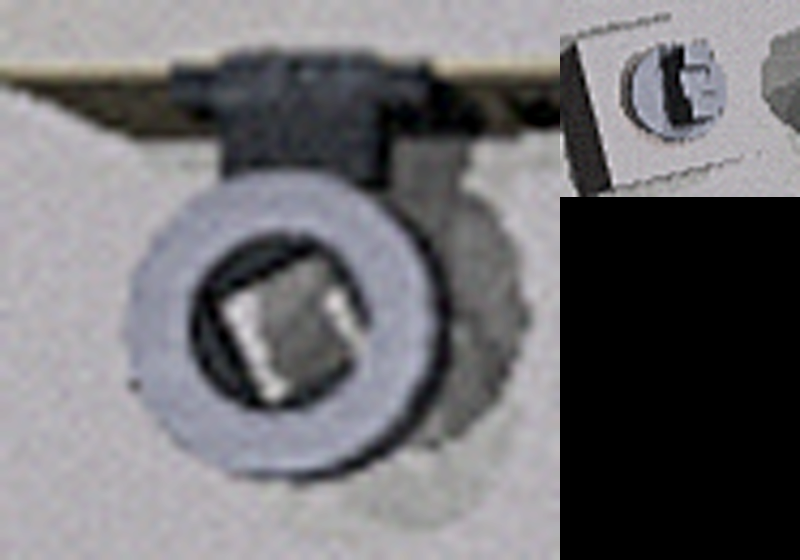

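The crop confirms the smaller spanner is in the block; the guide square shows turned about 25° CCW. Rectifying the guide plane and fitting the ring.

```bash
cat >> h.py <<'E'
def delta(pos,yaw):
    o=bot.observe(); M=R.from_euler('xyz',o["tool_rot"])
    d=M.inv().apply(np.array(pos)-o["position"])*1000
    dy=-((yaw-o["tool_rot"][2]+np.pi)%(2*np.pi)-np.pi)
    print("t %.2f pos %s rot %s F %s w %.4f -> d %s yaw %.3f"%(o["clock"],o["position"].round(4),o["tool_rot"].round(3),o["force"].round(1),o["grip_width"],d.round(1),dy))
E
python3 - <<'E'
from h import *
from scipy.optimize import least_squares
p=bot.grab_frame("top")
print([at_z(p,(u,v),.105).round(4) for u,v in ((203.4,211.6),)])
def rect(c,half,z,n):
    g=np.linspace(half,-half,n); X=np.array([(c[0]+a,c[1]+b,z) for a in g for b in g])
    C=((X-np.array(p["eye"]))@att(p))*[1,-1,-1]
    m=cv2.projectPoints(C,np.zeros(3),np.zeros(3),np.array(p["K"]),np.array(p["dist"]))[0].reshape(n,n,2).astype(np.float32)
    return cv2.remap(p["frame"][:,:,::-1].copy(),m[...,0],m[...,1],2)
c=(.512,.204)
A=rect(c,.036,.105,400);B=rect(c,.02,.098,400)
for im,h in ((A,.036),(B,.02)):
    for r in (.03,.017): cv2.circle(im,(200,200),int(r/h*200),(0,0,255),1)
I=cv2.convertScaleAbs(np.hstack([A,B]),alpha=1.8)
cv2.imwrite("pics/d.png",I)
delta((.5,.15,.26),2.9);delta((.527,-.1735,.24),np.pi+.11)
E
```

```text
[array([0.5134, 0.2044, 0.105 ])]
t 1.05 pos [0.2323 0.5802 0.2313] rot [-3.142 -0.     2.761] F [ 0.1  0.3 -0.3] w 0.0855 -> d [-408.4 -299.9  -28.7] yaw -0.139
t 1.05 pos [0.2323 0.5802 0.2313] rot [-3.142 -0.     2.761] F [ 0.1  0.3 -0.3] w 0.0855 -> d [-553.8 -590.1   -8.7] yaw -0.491
```

View pics/d.png

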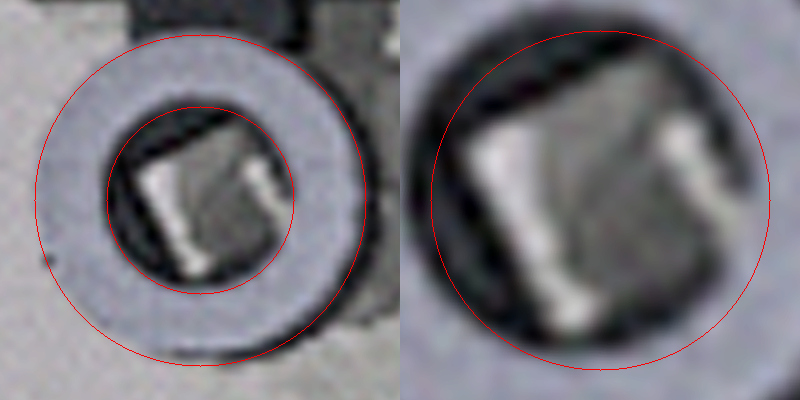

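Rectified at the rim's plane, the ring centre falls at about (0.513, 0.204). The guide edges lie about 23–29° CCW (~0.45 rad). Moving over the spanner.

>>> {"fn": "move_arm", "kwargs": {
  "moves": "-40 -30 -5 0;-80 -60 -10 0;-120 -90 -15 0;-165 -120 -20 0;-205 -150 -25 0;-240 -185 -25 -0.05;-275 -215 -25 -0.1;-310 -245 -25 -0.1;-340 -275 -25 -0.14;-370 -300 -25 -0.14",
  "grip": 0.7
}}

```text
clock: 1.88
position: [0.4372, 0.2169, 0.2563]
tool_rot: [3.141, 0.0, 2.903]
force: [2.3, 0.9, -0.5]
grip_width: 0.0596
```

Run:
```python
from h import *
delta((.527,-.1735,.21),np.pi+.11)
```

```text
t 1.88 pos [0.4372 0.2169 0.2563] rot [3.141 0.    2.903] F [ 2.3  0.9 -0.5] w 0.0596 -> d [-179.4 -358.2   46.2] yaw -0.348
```

>>> {"fn": "move_arm", "kwargs": {
  "moves": "-20 -35 0 -0.05;-40 -75 0 -0.1;-60 -110 5 -0.15;-78 -150 10 -0.2;-98 -188 15 -0.25;-118 -225 20 -0.3;-135 -265 25 -0.33;-155 -300 30 -0.35;-172 -335 30 -0.35;-179 -357 30 -0.35"
}}

```text
clock: 2.72
position: [0.5256, -0.1745, 0.2257]
tool_rot: [-3.141, -0.0, -3.034]
force: [0.4, -0.5, -0.1]
grip_width: 0.0595
```

Run:
```python
from h import *
bot.grab_frame("top");p=bot.grab_frame("scene")
delta((.527,-.1735,.118),np.pi+.11)
A=cv2.resize(p["frame"][120:280,170:370,::-1],(800,640))[:600]; cv2.imwrite("pics/e.png",cv2.convertScaleAbs(A,alpha=1.5))
```

```text
t 2.82 pos [ 0.5249 -0.1758  0.2258] rot [-3.14  -0.    -3.039] F [-0.7  1.1 -0.2] w 0.0597 -> d [ -2.3   2.3 107.8] yaw -0.007
```

View pics/e.png

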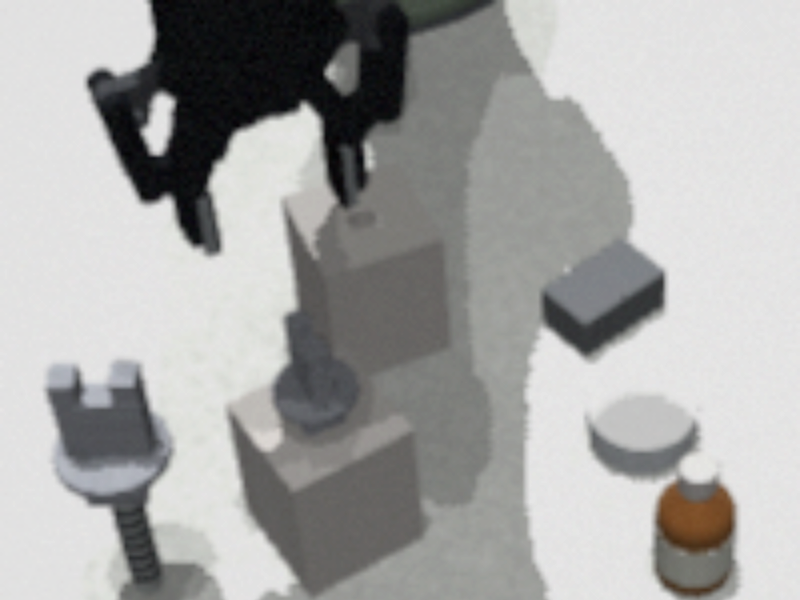

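The gripper hangs over the spanner, its fingers to either side of the flat head. Descending.

>>> {"fn": "move_arm", "kwargs": {
  "moves": "-2 2 15 0;-2 2 30 0;-2 2 45 0;-2 2 60 0;-2 2 75 0;-2 2 88 0;-2 2 98 0;-2 2 104 0;-2 2 107 0;-2 2 107 0"
}}

```text
clock: 3.65
position: [0.5271, -0.1682, 0.1188]
tool_rot: [3.141, -0.0, -3.032]
force: [-0.3, 0.2, 0.3]
grip_width: 0.0595
```

>>> {"fn": "move_arm", "kwargs": {
  "moves": "0 0 0 0;0 0 0 0;0 0 0 0;0 0 0 0;0 0 0 0;0 0 0 0;0 0 0 0;0 0 0 0;0 0 0 0;0 0 0 0",
  "grip": 0,
  "grip_force": 50
}}

```text
clock: 4.48
position: [0.5276, -0.1705, 0.1196]
tool_rot: [-3.139, 0.002, -3.034]
force: [0.1, -11.5, -0.1]
grip_width: 0.0111
```

>>> {"fn": "move_arm", "kwargs": {
  "moves": "0 -1 0 0;0 -2 0 0;0 -2 0 0;0 -2 0 0;0 -2 0 0;0 -2 0 0;0 -2 0 0;0 -2 0 0;0 -2 0 0;0 -2 0 0"
}}

```text
clock: 5.32
position: [0.5277, -0.1711, 0.1194]
tool_rot: [-3.14, 0.001, -3.033]
force: [0.7, -6.0, 2.5]
grip_width: 0.0114
```

>>> {"fn": "move_arm", "kwargs": {
  "moves": "0 -1 0 0;0 -2 0 0;0 -2 0 0;0 -2 0 0;0 -2 0 0;0 -2 0 0;0 -2 0 0;0 -2 0 0;0 -2 0 0;0 -2 0 0"
}}

```text
clock: 6.15
position: [0.5277, -0.1718, 0.1192]
tool_rot: [3.141, 0.0, -3.032]
force: [-0.3, 1.8, 6.1]
grip_width: 0.0112
```

>>> {"fn": "move_arm", "kwargs": {
  "moves": "0 0 -5 0;0 0 -12 0;0 0 -20 0;0 0 -30 0;0 0 -42 0;0 0 -56 0;0 0 -72 0;0 0 -88 0;0 0 -104 0;0 0 -115 0"
}}

```text
clock: 6.98
position: [0.5278, -0.1724, 0.2363]
tool_rot: [-3.141, 0.002, -3.032]
force: [1.2, -0.2, -1.1]
grip_width: 0.0115
```

Run:
```python
from h import *
delta((.513,.204,.235),np.pi+.46)
```

```text
t 6.98 pos [ 0.5278 -0.1724  0.2363] rot [-3.141e+00  2.000e-03 -3.032e+00] F [ 1.2 -0.2 -1.1] w 0.0115 -> d [-26.2 375.8   1.2] yaw -0.351
```

>>> {"fn": "move_arm", "kwargs": {
  "moves": "-1 12 0 -0.02;-2 35 0 -0.05;-4 62 0 -0.08;-6 92 0 -0.12;-8 122 0 -0.16;-10 152 0 -0.2;-13 182 0 -0.24;-15 212 0 -0.28;-17 240 0 -0.32;-18 260 0 -0.35"
}}

```text
clock: 7.82
position: [0.5163, 0.0914, 0.2338]
tool_rot: [3.141, -0.0, -2.677]
force: [-0.5, 0.3, -1.2]
grip_width: 0.0113
```

>>> {"fn": "move_arm", "kwargs": {
  "moves": "0 20 0 0;0 40 0 0;0 60 0 0;0 78 0 0;0 92 0 0;0 100 0 0;0 105 0 0;0 105 0 0;0 105 0 0;0 105 0 0"
}}

```text
clock: 8.65
position: [0.4709, 0.1814, 0.2339]
tool_rot: [-3.141, -0.0, -2.683]
force: [0.4, -0.6, -1.8]
grip_width: 0.0111
```

Run:
```python
from h import *
delta((.513,.204,.235),np.pi+.46)
for n in ("top","scene"):
    p=bot.grab_frame(n)
    for l in ("spanner","spanner_tip","ring_top","neck_foot"):
        print(n,l,[(np.round(d["at"],1),round(d["conf"],2)) for d in bot.pinpoint(p,l)[:3]])
    o=bot.observe()["position"]; 
    for nm,dz in (("origin",.011),("tip",.095)): print(nm,proj(p,(o[0],o[1],o[2]-dz)))
    print("ring",proj(p,(.513,.204,.105)))
    f=p["frame"][:,:,::-1]; 
    if n=="scene": cv2.imwrite("pics/f.png",cv2.convertScaleAbs(cv2.resize(f[90:220,330:500],(765,585),interpolation=2),alpha=1.6))
```

```text
t 8.65 pos [0.4709 0.1814 0.2339] rot [-3.141 -0.    -2.683] F [ 0.4 -0.6 -1.8] w 0.0111 -> d [-47.7   1.7  -1.1] yaw -0.002
top spanner [(array([196.3, 233.2]), 0.82), (array([455.6, 204.9]), 0.56)]
top spanner_tip [(array([433.4, 210.3]), 0.73), (array([209. , 235.2]), 0.53)]
top ring_top [(array([202.7, 211.6]), 0.89)]
top neck_foot [(array([451.7, 207.3]), 0.8), (array([202.1, 209.1]), 0.56), (array([200.8, 232. ]), 0.53)]
origin [195.56003408 231.11023881]
tip [209.63541233 233.35513223]
ring [203.59735412 211.82098567]
scene spanner [(array([196.7, 228.6]), 0.97), (array([399.3, 117.2]), 0.57), (array([328. , 227.6]), 0.56)]
scene spanner_tip [(array([394.8, 142.2]), 0.71)]
scene ring_top [(array([412.4, 167.5]), 0.92)]
scene neck_foot [(array([196.5, 240.4]), 0.91), (array([397. , 121.7]), 0.78)]
origin [398.58621501 115.42687049]
tip [394.16159451 145.85451169]
ring [410.15762808 166.69905441]
```

View pics/f.png

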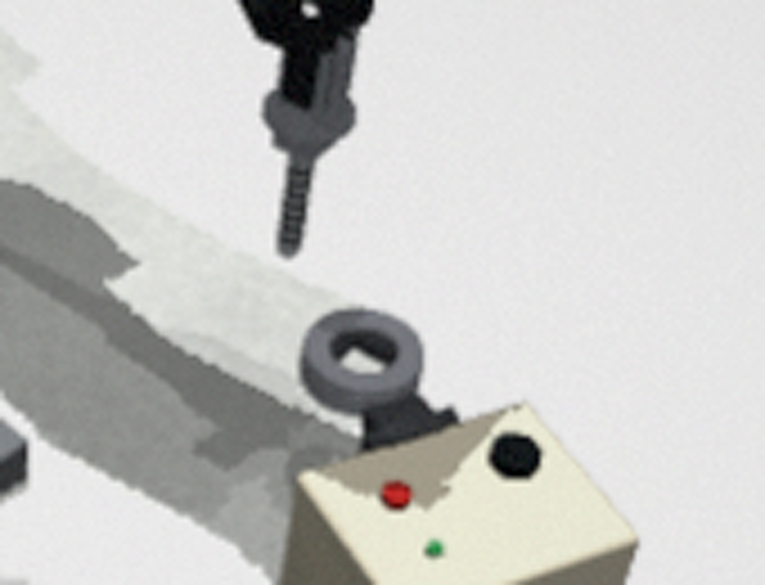

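The spanner hangs upright in the fingers, about 48 mm short of the ring. Moving over the ring.

>>> {"fn": "move_arm", "kwargs": {
  "moves": "-6 0 0 0;-15 1 0 0;-25 2 0 0;-35 2 0 0;-43 2 0 0;-48 2 0 0;-48 2 0 0;-48 2 0 0;-48 2 0 0;-48 2 0 0"
}}

```text
clock: 9.98
position: [0.5125, 0.2051, 0.234]
tool_rot: [-3.142, -0.0, -2.683]
force: [-0.4, -0.2, -1.3]
grip_width: 0.0114
```

Run:
```python
from h import *
np.set_printoptions(precision=4,suppress=True)
delta((.513,.2045,.235),np.pi+.46)
o=bot.observe()["position"]
for n in ("top","scene"):
    p=bot.grab_frame(n)
    v,u=np.mgrid[90:260,150:500]; uv=np.stack([u,v],-1).reshape(-1,2)
    X=np.array([at_depth(p,q) for q in uv]) if 0 else None
    q=cv2.undistortPoints(uv.reshape(-1,1,2).astype(float),np.array(p["K"]),np.array(p["dist"]))[:,0]
    z=p["z_map"][v,u].reshape(-1)
    X=np.array(p["eye"])+(np.c_[q[:,0],-q[:,1],-np.ones(len(q))]@att(p).T)*z[:,None]; X=X[z>0]
    # handle axis: points within 25mm of tcp axis between z=.142 and .200
    h=X[(np.hypot(*(X[:,:2]-o[:2]).T)<.025)]
    for lo,hi in ((.13,.17),(.17,.2),(.2,.218),(.218,.232)):
        k=h[(h[:,2]>lo)&(h[:,2]<hi)]; print(n,"z",lo,hi,len(k),k.mean(0) if len(k) else "", (k[:,:2].min(0),k[:,:2].max(0)) if len(k) else "")
    e=np.array(p["eye"]);print("view dir",(e-o)/np.linalg.norm(e-o))
    # ring rim circle fit by outer boundary
    r=X[(np.hypot(*(X[:,:2]-[.513,.2045]).T)<.045)&(abs(X[:,2]-.1045)<.003)&(X[:,0]<.535)]
    from scipy.optimize import least_squares
    hull=cv2.convexHull((r[:,:2]*1000).astype(np.float32))[:,0]
    s=least_squares(lambda c:np.hypot(hull[:,0]-c[0],hull[:,1]-c[1])-30,[513,204],loss="soft_l1"); print(n,"rim",len(r),np.median(r[:,2]),s.x)
    print([(l,at_z(p,d["at"],.105)) for l in ("ring_top",) for d in bot.pinpoint(p,l)[:1]])
```

```text
t 9.98 pos [0.5125 0.2051 0.234 ] rot [-3.142 -0.    -2.683] F [-0.4 -0.2 -1.3] w 0.0114 -> d [-0.2 -0.7 -1. ] yaw -0.001
top z 0.13 0.17 33 [0.5105 0.1992 0.1558] (array([0.5057, 0.1975]), array([0.5167, 0.2041]))
top z 0.17 0.2 5 [0.5112 0.1982 0.1732] (array([0.5077, 0.1974]), array([0.515 , 0.1991]))
top z 0.2 0.218 0  
top z 0.218 0.232 181 [0.5033 0.195  0.2271] (array([0.49  , 0.1826]), array([0.5235, 0.2213]))
view dir [-0.1097 -0.327   0.9386]
top rim 341 0.10443639051008125 [513.2487 205.1447]
[('ring_top', array([0.5155, 0.2068, 0.105 ]))]
scene z 0.13 0.17 63 [0.5149 0.2012 0.1558] (array([0.5073, 0.1953]), array([0.5192, 0.208 ]))
scene z 0.17 0.2 63 [0.5151 0.2012 0.185 ] (array([0.5081, 0.1967]), array([0.5203, 0.2093]))
scene z 0.2 0.218 43 [0.5182 0.1982 0.2091] (array([0.5062, 0.1897]), array([0.5285, 0.2176]))
scene z 0.218 0.232 155 [0.5193 0.1975 0.2265] (array([0.4923, 0.1818]), array([0.534 , 0.2248]))
view dir [ 0.643  -0.4692  0.6054]
scene rim 230 0.10384246046721418 [513.9066 203.0924]
[('ring_top', array([0.5166, 0.2059, 0.105 ]))]
```

>>> {"fn": "move_arm", "kwargs": {
  "moves": "-0.7 -0.3 3 0;-1.4 -0.6 10 0;-1.4 -0.6 20 0;-1.4 -0.6 32 0;-1.4 -0.6 44 0;-1.4 -0.6 56 0;-1.4 -0.6 68 0;-1.4 -0.6 80 0;-1.4 -0.6 88 0;-1.4 -0.6 94 0"
}}

```text
clock: 11.02
position: [0.5138, 0.2052, 0.1385]
tool_rot: [3.142, -0.002, -2.682]
force: [-0.8, 0.8, -1.9]
grip_width: 0.0114
```

>>> {"fn": "move_arm", "kwargs": {
  "moves": "0 0 1 0;0 0 2 0;0 0 3 0;0 0 4 0;0 0 5 0;0 0 6 0;0 0 7 0;0 0 8 0;0 0 8 0;0 0 8 0"
}}

```text
clock: 11.85
position: [0.5143, 0.2053, 0.1319]
tool_rot: [-3.142, -0.0, -2.682]
force: [0.7, 0.4, -0.6]
grip_width: 0.0109
```

>>> {"fn": "move_arm", "kwargs": {
  "moves": "0 0 0.5 0;0 0 1 0;0 0 1.5 0;0 0 2 0;0 0 2.5 0;0 0 3 0;0 0 3.5 0;0 0 4 0;0 0 4.5 0;0 0 5 0"
}}

```text
clock: 12.68
position: [0.5143, 0.2054, 0.1269]
tool_rot: [-3.142, -0.0, -2.682]
force: [0.6, -0.1, -1.6]
grip_width: 0.0112
```

>>> {"fn": "move_arm", "kwargs": {
  "moves": "0 0 0.3 0;0 0 0.6 0;0 0 0.9 0;0 0 1.2 0;0 0 1.5 0;0 0 1.8 0;0 0 2.1 0;0 0 2.4 0;0 0 2.7 0;0 0 3 0"
}}

```text
clock: 13.52
position: [0.5143, 0.2053, 0.1239]
tool_rot: [-3.142, -0.0, -2.682]
force: [-0.2, -0.7, -1.1]
grip_width: 0.0112
```

>>> {"fn": "move_arm", "kwargs": {
  "moves": "0 0 0.3 0;0 0 0.6 0;0 0 0.9 0;0 0 1.2 0;0 0 1.5 0;0 0 1.8 0;0 0 2.1 0;0 0 2.4 0;0 0 2.7 0;0 0 3 0"
}}

```text
clock: 14.35
position: [0.5143, 0.2054, 0.1209]
tool_rot: [-3.142, -0.0, -2.682]
force: [-1.1, 0.7, -1.5]
grip_width: 0.0112
```

The neck entered at once: 5 mm below the blocked height without contact. Easing down.

>>> {"fn": "move_arm", "kwargs": {
  "moves": "0 0 0.3 0;0 0 0.6 0;0 0 0.9 0;0 0 1.2 0;0 0 1.5 0;0 0 1.8 0;0 0 2.1 0;0 0 2.4 0;0 0 2.7 0;0 0 3 0"
}}

```text
clock: 15.18
position: [0.5143, 0.2054, 0.1179]
tool_rot: [-3.142, -0.0, -2.682]
force: [0.3, 0.2, -1.0]
grip_width: 0.0112
```

>>> {"fn": "move_arm", "kwargs": {
  "moves": "0 0 0.1 0;0 0 0.3 0;0 0 0.5 0;0 0 0.7 0;0 0 0.9 0;0 0 1.1 0;0 0 1.3 0;0 0 1.5 0;0 0 1.5 0;0 0 1.5 0"
}}

```text
clock: 16.02
position: [0.5143, 0.2053, 0.1165]
tool_rot: [-3.142, -0.0, -2.682]
force: [-0.4, -0.3, -1.2]
grip_width: 0.0114
```

>>> {"fn": "move_arm", "kwargs": {
  "moves": "0 0 0.2 0;0 0 0.4 0;0 0 0.6 0;0 0 0.8 0;0 0 1 0;0 0 1.2 0;0 0 1.4 0;0 0 1.6 0;0 0 1.6 0;0 0 1.6 0"
}}

```text
clock: 16.85
position: [0.5145, 0.2053, 0.1161]
tool_rot: [-3.141, 0.001, -2.683]
force: [-8.0, -3.3, 24.6]
grip_width: 0.0115
```

Firm stop at TCP z 0.116, which is the expected home height. Easing the pressure, then checking the seat in a picture.

>>> {"fn": "move_arm", "kwargs": {
  "moves": "0 0 -0.2 0;0 0 -0.4 0;0 0 -0.6 0;0 0 -0.8 0;0 0 -0.9 0;0 0 -0.9 0;0 0 -0.9 0;0 0 -0.9 0;0 0 -0.9 0;0 0 -0.9 0"
}}

```text
clock: 17.68
position: [0.5145, 0.2053, 0.1162]
tool_rot: [-3.141, 0.0, -2.683]
force: [-1.8, -1.5, 7.3]
grip_width: 0.0111
```

Run:
```python
from h import *
p=bot.grab_frame("scene")
cv2.imwrite("pics/g.png",cv2.convertScaleAbs(cv2.resize(p["frame"][110:220,350:490,::-1],(750,590),interpolation=2),alpha=1.7))
```

```text
(no output)
```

View pics/g.png

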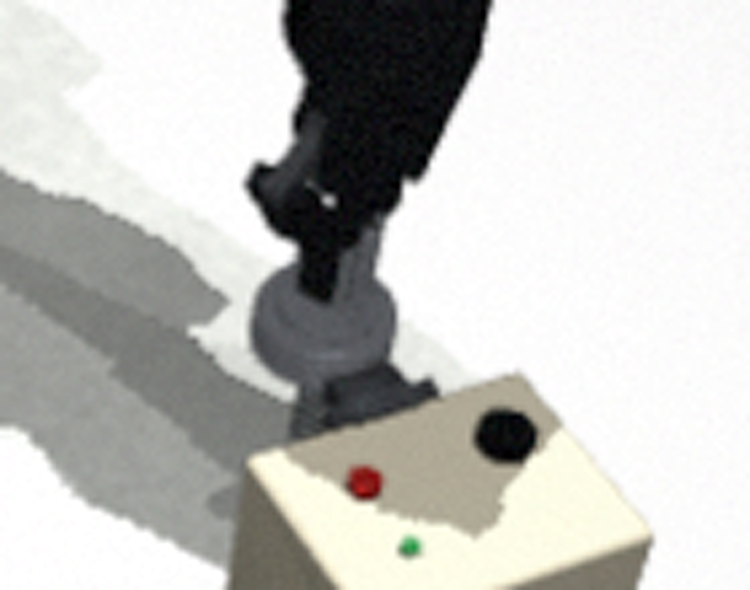

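The collar lies flat on the ring with no gap. Releasing partway, then rising.

>>> {"fn": "move_arm", "kwargs": {
  "moves": "0 0 0 0;0 0 0 0;0 0 0 0;0 0 0 0;0 0 0 0;0 0 0 0;0 0 0 0;0 0 0 0;0 0 0 0;0 0 0 0",
  "grip": 0.6
}}

```text
clock: 18.57
position: [0.5143, 0.2054, 0.1157]
tool_rot: [-3.142, -0.0, -2.682]
force: [-0.1, -0.3, -0.8]
grip_width: 0.0509
```

>>> {"fn": "move_arm", "kwargs": {
  "moves": "0 0 -3 0;0 0 -10 0;0 0 -20 0;0 0 -32 0;0 0 -46 0;0 0 -60 0;0 0 -74 0;0 0 -88 0;0 0 -98 0;0 0 -100 0"
}}

```text
clock: 19.4
position: [0.515, 0.2057, 0.2181]
tool_rot: [3.142, 0.003, -2.683]
force: [-0.9, 0.5, -0.4]
grip_width: 0.0512
```

Run:
```python
from h import *
p=bot.grab_frame("scene"); o=bot.observe(); print(o["position"],o["force"],o["grip_width"])
for l in ("spanner","bottle","dishes","slide_box"): print(l,[(np.round(d["at"],1),round(d["conf"],2)) for d in bot.pinpoint(p,l)[:2]])
print(proj(p,(.5138,.2048,.105)))
v,u=np.mgrid[120:220,360:470];X=np.array([at_depth(p,q) for q in np.c_[u.ravel(),v.ravel()]])
k=X[np.hypot(X[:,0]-.514,X[:,1]-.205)<.03]
for lo,hi in ((.1,.107),(.107,.114),(.114,.14),(.14,.156)): s=k[(k[:,2]>lo)&(k[:,2]<hi)]; print(lo,hi,len(s),s.mean(0).round(4),s[:,2].max().round(4))
cv2.imwrite("pics/i.png",cv2.convertScaleAbs(cv2.resize(p["frame"][90:290,180:480,::-1],(800,533),interpolation=2),alpha=1.7))
```

```text
[0.5147674  0.20556453 0.21731324] [ 0.30108409 -0.49356105 -0.83992409] 0.05111109601620167
spanner [(array([198.2, 230.7]), 0.94), (array([411.4, 162.5]), 0.85)]
bottle [(array([343.8, 262.3]), 0.7)]
dishes [(array([327.5, 229.4]), 0.83)]
slide_box [(array([322. , 201.1]), 0.79)]
[410.65100062 166.83644265]
0.1 0.107 173 [0.5241 0.1983 0.1039] 0.107
0.107 0.114 118 [0.5192 0.1978 0.1095] 0.1135
0.114 0.14 150 [0.5169 0.2015 0.1275] 0.1399
0.14 0.156 79 [0.5158 0.2034 0.1467] 0.1542
```

View pics/i.png

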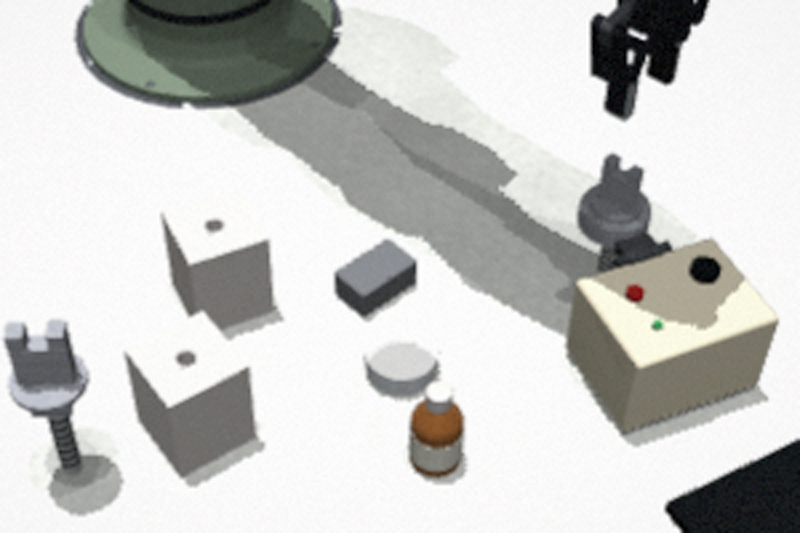

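The spanner stands in the ring with its collar top at about 0.110 m, as expected. The gripper is clear and the bystanders are where they were.

```bash
python3 -c "
from workcell import bot
print(bot.job_done())"
```

```text
the job is handed in; nothing more can be done
None
```

The spanner is put away in the ring, let go, and the job is handed in. It reports no verdict, so the result below is from my own checks.

**What I did:** I lifted the smaller spanner from the farther block and lowered it handle first through the ring. I had turned it to 0.46 rad, the guide angle read from the picture. The neck slid into the guide without any searching, so no turning under pressure was needed. I held it until the collar stopped at the expected height, then eased off, released and rose about 100 mm. The arm's clock read about 19 s at the end.

**Last checks:**
- **Seating:** the collar's top measured about 0.110 m, as expected when it is home. The final picture shows the spanner upright with the gripper clear.
- **Bystanders:** the bottle, dishes and slide box look unmoved in that picture.
- **Force:** the wrist force read about 25 N in z when the collar came home, well above the gentle 3 to 8 N, and I eased it to about 7 N before release. The limit is 60 N.

**What disagreed:**
- **Grasp:** closing the fingers was a few mm off centre sideways and gave an 11.5 N side load, which I relieved before lifting.
- **Ring position:** the cameras and the networks differed by 2 to 4 mm. The contact-free entry of the neck settled it.
- **Prong tops:** the highest depth reading was 0.154 m against 0.150 m expected, which I put down to noise.

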